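# Carry a heat spreader on the lifter to the jig

## Robot

A 6-joint arm with a two-finger parallel gripper is mounted at the origin on the work surface. World frame = base frame: x ahead of the robot, y to its left, z up, the work surface at z = 0. Lengths are in mm, angles in rad, forces in N, time in s.
With the tool pointing down it reaches from about 350 to 775 mm from the base axis. Payload 7.3 kg.
Tool frame: the origin (TCP) lies at the very end of the fingers, on their centre line; the grasp point (between the pads) lies 19 mm behind it; x points along the fingers, y is the direction in which the jaws open and shut, and the axes are right-handed (so a half turn about x gives the same grasp; the last joint's range is limited). The gripper opens to 92 mm and grips with 3 to 60 N. Pads are 19 mm wide; open, the fingers measure 130 mm over their backs; the gripper's body (75 mm by 190 mm) begins 47 mm behind the grasp point.
Start: joints at [0.956, 0.342, 1.524, -0, 1.275, -0.146], TCP at [237.193, 468.385, 226.741] pointing down, gripper open.
Joint ranges: [-2.53, 2.53], [-0.77, 2.02], [0.04, 2.7], [-1, 4.14], [0.28, 2.66], [-3.11, 3.11]. Speed limits (rad/s): [2.57, 2.57, 3.14, 3.14, 3.14, 3.14].

## Interface

Orientations are given as [roll, pitch, yaw] about the fixed x, y, z axes, in that order (R = Rz(yaw) Ry(pitch) Rx(roll)).
In Python, from plant import sensors, capture, bot gives the robot as it stands.
- The arm moves only by the shell command python3 -m crank 'ROWS' [OPENING]. ROWS is JSON, a list of rows, each an object of numbers: "dx", "dy", "dz": the shift along the tool's x, y, z in cm; "spin": the turn about the tool's x in rad. A call has 1 to 20 rows; each row is the pose to reach, as a shift and turn from the pose commanded when the call began, along the tool's axes at that moment; what a row does not reach only later rows make up. A row lasts 1/12 s, in which the tool goes at most 41.7 mm and 7.16 degrees, less where a joint would pass 70% of its speed; a pose out of reach is approached as far as the arm can. A call with a gripper value outside its range is refused whole. OPENING is the opening in per cent of the stroke, from 0 (shut) to 100 (fully open), set as the call begins (- or left out, the last holds). The fingers move at their own pace and stop on an object; the grip force is fixed at half the most. Time passes only in rows, so rows that repeat a pose let the fingers close. It gives the time, the measured TCP pose, the force and the opening at its end, in the units of the state.
- sensors.get_obs(): the state, without advancing time (a new reading comes with each control period).
- capture(name): name is "scene" or "side" or "wrist"; returns a dict with "frame" (420x560x3 uint8, blue, green, red), "vfov" (degrees; the focal length in pixels is half the picture's height over the tangent of half this angle, whatever the lens; pixels are square), "cx", "cy" (the principal point, pixels), "k1" (the pictures are not rectified: a ray, as slopes to the right and down, at radius r is drawn at 1 + k1 r^2 times it, then the intrinsics apply), "view" (4x4, takes a point from world to camera coordinates); the wrist camera has in their place "mount" (4x4, takes a point from camera to tool coordinates, whose origin is the TCP and whose axes are the tool frame's). Camera axes: x right, y down, z forward; pixel columns grow to the right and rows downward; lengths in mm; the calibration is good to about 2 mm. A picture is of the moment at which its call begins: read the wrist's pose just before it. There is no depth.
- bot.close_job(): hands the job in, once; it reports no verdict.
The state is a dict: "time": time; "joint_positions": joint angles; "dq": joint speeds; "tau": joint torques, N m; "tool_pos": TCP position; "tcp_rot": TCP orientation; "contact_force": force on the tool from outside, world axes, zero at the start; "moment": the same for the moment, N m; "grip_width": finger opening in mm.
Only numpy, scipy, OpenCV 4.12 (cv2) and the standard library are available. Lean on these libraries where they do the work, as an engineer would, in place of code of your own. Each camera call takes 0.05 s, during which the arm holds its last target.

## Task

A cleaned copper heat spreader plate lies on the blade of the hand lifter. Take the lifter by its handle and carry the plate on the blade, kept level and untouched by the gripper, to the two-rail jig; lower the blade between the rails so that the plate stays lying flat across both rails between the raised edges, about centred along them, then draw the lifter out and stand it back on the bench clear of the jig. Leave the little amber jar and the screwdriver as they are.

Things in the scene. Friction and masses are not known exactly. Their poses are not given: they have to be found in the camera images.
- lifter: Hand lifter, 180 g, loose; stands level on its blade and a heel. Origin on its underside (bench level), under the handle; x to the blade's tip, z up. Black flat-sided handle bar: x -60 to 40, 20 wide (y), z 25 to 47 mm, open below except the heel (x -55 to -45). Flat steel blade: x 50 to 150, 26 wide, 3 thick, z 0 to 3 mm; a sloping neck joins them. Mass centre within 15 mm of the origin in x.
- spreader: Heat spreader: copper plate 40 (x) by 64 (y) by 3 mm, about 70 g, loose. Origin at the centre of its underside. Starts on the lifter's blade, 120 to 130 mm ahead of the lifter's origin, long side across, overhanging the 26 mm blade by about 19 mm each side; held by friction only.
- jig: Fixed aluminium two-rail jig. Origin: centre of underside; x along the rails, its -x end towards the robot, where the lifter enters, x along x. Base 90 (x) by 110 by 10 mm. Rails x -32 to 32, |y| 20 to 48 mm; the 40 mm channel between is open at both ends, floor 10 mm up. Rail tops 45 mm above the bench; outer edges (|y| 40 to 48) raised 8 mm more, 80 mm apart.
- jar: Bystander: closed amber jar with a black cap, 38 mm in diameter, 50 mm high, standing loose between the lifter and the jig. Origin at the centre of its underside.
- screwdriver: Bystander: screwdriver 160 mm long lying loose on the bench to the left of the lifter.
Mind the look-alikes: they are no part of the job. Leave any brown look-alike of the lifter alone. Several things have the shape of the jig; the one meant has the colours described above.

How it is judged (in metres and radians):
On the way:
1. the plate is carried on the lifter's blade, clear of bench and jig (height (world z) of spreader above 0.04 m and z of spreader in the frame of lifter between 0 and 0.008 m and x of spreader in the frame of lifter above 0.06 m and contact force between spreader and jig below 0.02 N), for 0.3 s.
At the end, for the whole second after the job is handed in: Plate at rest, flat on both rail tops between the raised edges (level within 0.06 rad), centred within 12 mm along and across the rails and within 0.3 rad of square; lifter standing level (0.08 rad) on the bench, at rest, touching neither jig nor plate (x of spreader in the frame of jig between -0.012 and 0.012 m and y of spreader in the frame of jig between -0.012 and 0.012 m and z of spreader in the frame of jig between 0.042 and 0.048 m and angle between spreader's own z axis and vertical below 0.06 rad and angle between the x axis of spreader and the x axis of jig, either way round below 0.3 rad and linear speed of each of spreader, lifter below 0.01 m/s and height (world z) of lifter between -0.004 and 0.006 m and angle between lifter's own z axis and vertical below 0.08 rad and contact force between lifter and jig below 0.02 N and contact force between lifter and spreader below 0.02 N).
It fails at once if the gripper or arm touches the plate (contact force between any of the fingers, the arm and spreader above 0.2 N).
It fails at once if the plate tilts more than 0.3 rad (angle between spreader's own z axis and vertical above 0.3 rad).
It fails at once if the jar or the screwdriver is moved by more than 30 mm, or the jar is tipped (distance of any of jar, screwdriver from where it was at the start of the episode above 0.03 m or angle between jar's own z axis and vertical above 0.5 rad).
It also fails if it takes over 59 s, if anything falls off the work surface, if the arm or the gripper's body presses on something with over 40 N, if the wrist force passes 120 N, or if a joint passes its speed limit or range.

## Working session

There is one attempt and no reset: what is moved stays moved. The work goes in short steps, Python scripts to look and compute and a shell command to move; the robot and the scene stay as the last step left them, time stands still between calls to the robot, and variables do not carry over. Pictures are saved under pics/ and viewed, and the job is handed in when it is done.

```bash
ls; mkdir -p pics; python3 - <<'E'
from plant import sensors,capture,bot
import cv2
print(sensors.get_obs())
for n in("scene","side","wrist"):
    c=capture(n); cv2.imwrite(f"pics/{n}0.png",c["frame"]); print({k:(v.tolist() if hasattr(v,'tolist') else v) for k,v in c.items() if k!="frame"})
E
```

```text
pics
{'time': 0.0, 'joint_positions': array([ 9.56011373e-01,  3.42721719e-01,  1.52501483e+00, -9.80073700e-06,
        1.27535488e+00, -1.46001442e-01]), 'dq': array([-0.00017682,  0.00149781, -0.00094759,  0.00165876, -0.00198655,
        0.00108124]), 'tau': array([-8.49002863e-04, -4.31245351e+01, -2.44217974e+01,  7.17921113e-02,
        5.61052572e-02, -1.39271883e-04]), 'tool_pos': array([236.94999131, 468.04593164, 226.04622716]), 'tcp_rot': array([-1.71054489,  1.56929751, -2.17932554]), 'contact_force': array([-0.17518851, -0.65752053, -0.10675044]), 'moment': array([ 0.03464473, -0.02356617, -0.02587195]), 'grip_width': 91.73026251787404}
{'vfov': 56.60257688644283, 'cx': 275.08307267808436, 'cy': 211.90782894359847, 'k1': -0.04378193418173799, 'view': [[-0.5680221413437557, 0.8230110608853284, -0.0019080365984267917, 263.07285620149287], [0.658083066627189, 0.45279818290591284, -0.6015816511294695, -353.75697011425007], [-0.4942443974005265, -0.34296734424360314, -0.7988090362662911, 1306.6591788005758], [0.0, 0.0, 0.0, 1.0]]}
{'vfov': 42.46896914295815, 'cx': 294.7304027158825, 'cy': 210.28246419066838, 'k1': -0.171508285620535, 'view': [[0.8856717503394773, -0.4639852280555519, -0.01741432734400654, -453.1569393452543], [-0.36648350506504584, -0.67554434329703, -0.6397887782343663, 254.58356567421006], [0.285088391846889, 0.5730249107897686, -0.7683534736360166, 1098.35228836196], [0.0, 0.0, 0.0, 1.0]]}
{'vfov': 61.02420345847207, 'cx': 281.0022052835081, 'cy': 210.7921914283126, 'k1': -0.051675840295384474, 'mount': [[-6.877247295365971e-05, -0.27749218756147787, 0.9607278912952885, -158.7144415839184], [0.9999995406488982, 0.0008993903118582414, 0.0003313594092109147, -0.27931980181139515], [-0.0009560190050941581, 0.9607274727722798, 0.27749199824184007, -75.5264284825487], [0.0, 0.0, 0.0, 1.0]]}
```

View pics/scene0.png

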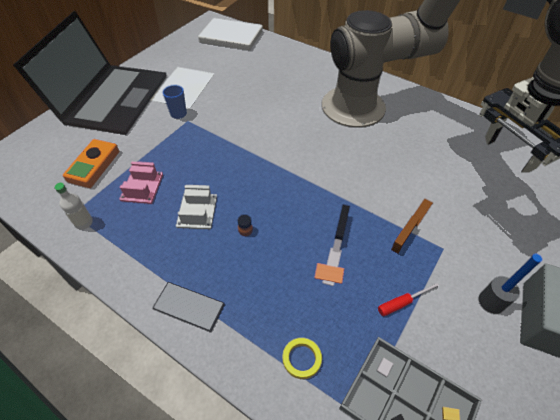

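View pics/side0.png

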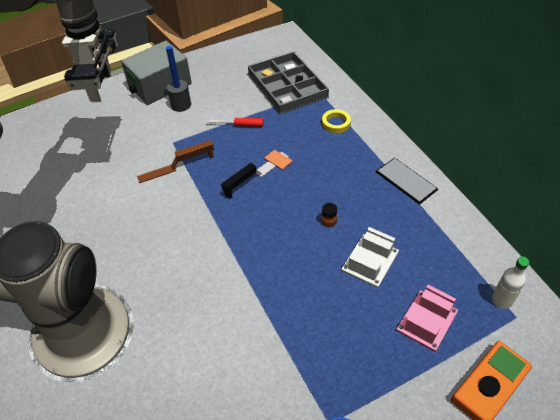

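View pics/wrist0.png

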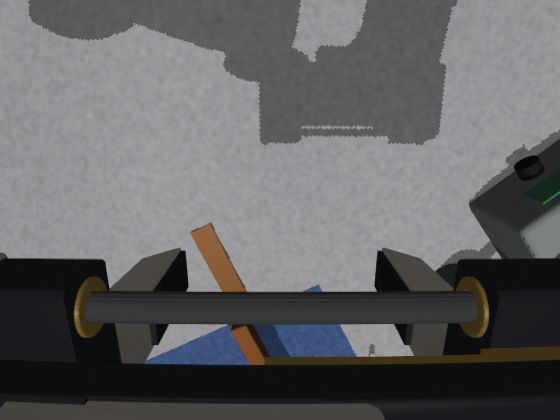

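The scene view shows the lifter's black handle near (342,225) with the copper plate at (330,272). The grey-white jig is at (197,207), with a pink look-alike beside it, and the jar is at (245,225). Next I'll measure by colour.

```bash
cat > h.py <<'E'
import numpy as np,cv2
from plant import sensors,capture,bot
def K(c):
    f=210/np.tan(np.radians(c["vfov"])/2); return np.array([[f,0,c["cx"]],[0,f,c["cy"]],[0,0,1.]]),np.array([c["k1"],0,0,0.])
def pose():
    from scipy.spatial.transform import Rotation as R
    o=sensors.get_obs(); T=np.eye(4); T[:3,:3]=R.from_euler("xyz",o["tcp_rot"]).as_matrix(); T[:3,3]=o["tool_pos"]; return T
def cap(n):
    T=pose(); c=capture(n)
    c["c2w"]=np.linalg.inv(c["view"]) if "view" in c else T@c["mount"]
    return c
def ray(c,px,z):
    k,d=K(c); px=np.asarray(px,float).reshape(-1,1,2)
    u=cv2.undistortPoints(px,k,d).reshape(-1,2); r=np.c_[u,np.ones(len(u))]@c["c2w"][:3,:3].T; o=c["c2w"][:3,3]
    return o+r*((z-o[2])/r[:,2])[:,None]
def proj(c,P):
    k,d=K(c); V=np.linalg.inv(c["c2w"]); return cv2.projectPoints(np.asarray(P,float).reshape(-1,3),cv2.Rodrigues(V[:3,:3])[0],V[:3,3],k,d)[0].reshape(-1,2)
E
python3 - <<'E'
from h import *
for n,b in(("scene",[(300,190,100,110),(165,170,90,80)]),("side",[(200,130,100,80),(310,190,110,110)])):
    c=cap(n)
    for i,(x,y,w,h) in enumerate(b):
        s=c["frame"][y:y+h,x:x+w]; s=cv2.resize(s,None,fx=7 if i==0 else 6,fy=7 if i==0 else 6,interpolation=cv2.INTER_CUBIC)[:600]
        cv2.imwrite(f"pics/{n}_z{i}.png",s[:, :800]) 
    hsv=cv2.cvtColor(c["frame"],cv2.COLOR_BGR2HSV)
    x,y,w,h=b[0]
    m=np.zeros(hsv.shape[:2],np.uint8)
    m[y:y+h,x:x+w]=cv2.inRange(hsv,(5,120,150),(20,255,255))[y:y+h,x:x+w]
    if n=="scene": m[:262]=0
    if n=="side": m[:,:262]=0
    cn=max(cv2.findContours(m,0,1)[0],key=cv2.contourArea)
    ct=ray(c,cn.reshape(-1,2),6)[:,:2].astype(np.float32)
    print(n,"plate",cv2.minAreaRect(ct),cv2.contourArea(cn))
    m=np.zeros(hsv.shape[:2],np.uint8); m[y:y+h,x:x+w]=cv2.inRange(hsv,(0,0,0),(180,255,45))[y:y+h,x:x+w]
    cn=max(cv2.findContours(m,0,1)[0],key=cv2.contourArea)
    print("handle px",cv2.minAreaRect(cn), cv2.minAreaRect(ray(c,cn.reshape(-1,2),47)[:,:2].astype(np.float32)))
E
```

```text
scene plate ((593.9177856445312, 246.1050262451172), (38.9893798828125, 62.47991943359375), 21.726295471191406) 343.5
handle px ((342.2647399902344, 221.9412078857422), (6.790997505187988, 33.71245193481445), 14.03624439239502) ((472.6777038574219, 208.80374145507812), (103.89297485351562, 16.14977264404297), 17.80341148376465)
side plate ((592.281494140625, 247.49424743652344), (38.82831954956055, 63.4808464050293), 21.528980255126953) 233.0
handle px ((237.75003051757812, 178.75001525878906), (14.849242210388184, 41.01219177246094), 45.0) ((459.63671875, 196.1513671875), (120.41574096679688, 42.60696029663086), 27.866069793701172)
```

View pics/scene_z0.png

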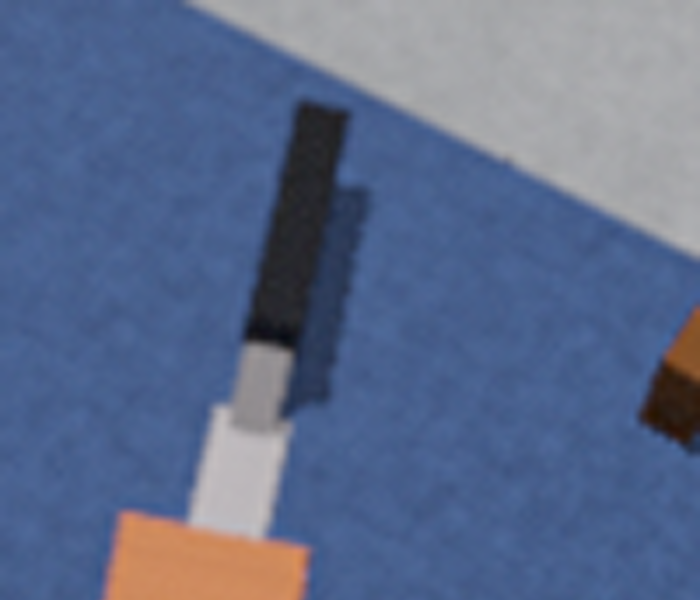

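View pics/side_z0.png

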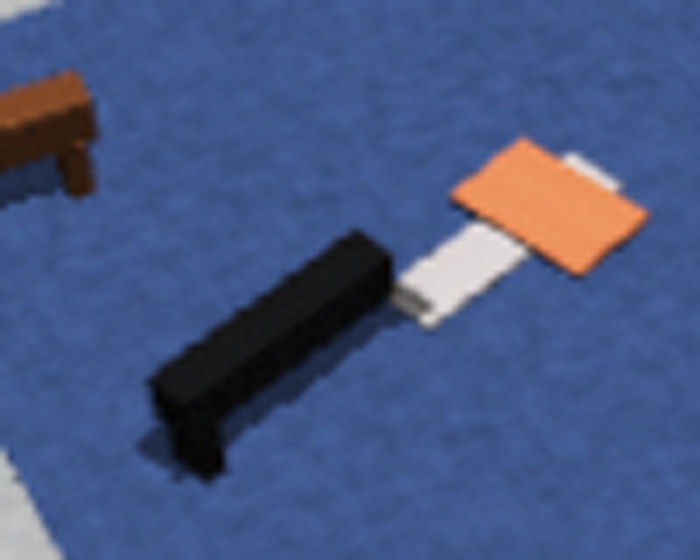

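View pics/scene_z1.png

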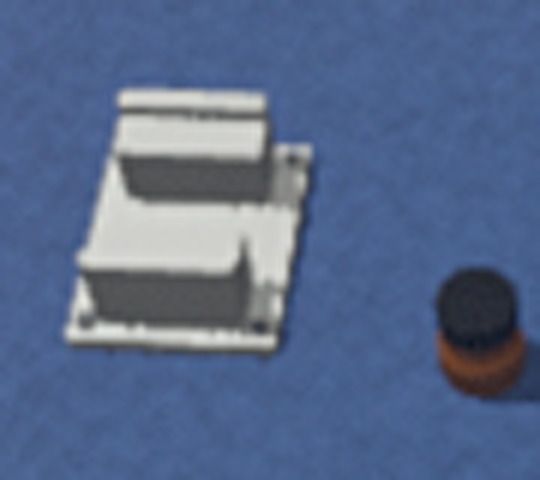

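View pics/side_z1.png

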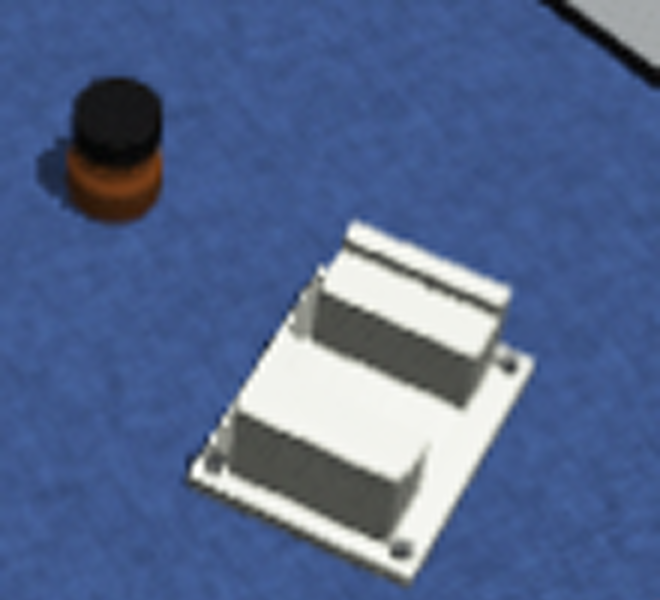

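```bash
python3 - <<'E'
from h import *
S=cap("scene");D=cap("side")
u=lambda p,o,s:(np.array(p,float)+.5)/s-.5+np.array(o)
def show(t,c,p,o,s,z): print(t,ray(c,u(p,o,s),z)[:,:2].round(1).tolist())
show("H scene",S,[(300,102),(350,114),(247,332),(297,342)],(300,190),7,47)
show("H side",D,[(150,380),(178,404),(357,230),(391,256)],(200,130),7,47)
show("blade side tip",D,[(620,188),(567,153)],(200,130),7,3)
show("blade side root",D,[(430,325),(520,258)],(200,130),7,3)
show("blade scene",S,[(189,525),(270,538),(213,405),(292,420)],(300,190),7,3)
show("base side",D,[(190,472),(411,572),(533,360),(318,268)],(310,190),6,10)
show("base scene",S,[(312,148),(275,340),(68,332)],(165,170),6,10)
show("rail side near(-y) top",D,[(237,405),(398,475),(430,440)],(310,190),6,45)
show("rail side far top",D,[(320,292),(472,357),(500,308)],(310,190),6,45)
show("edge side far",D,[(352,221),(511,291),(503,306),(346,238)],(310,190),6,53)
show("edge scene",S,[(119,90),(267,95),(267,110),(117,106)],(165,170),6,53)
show("rail scene upper",S,[(120,152),(266,157)],(165,170),6,45)
show("rail scene lower",S,[(80,270),(240,272)],(165,170),6,53)
show("jar side",D,[(118,105)],(310,190),6,50)
show("jar scene",S,[(478,297)],(165,170),6,50)
E
```

```text
H scene [[424.5, 182.8], [419.1, 200.6], [523.4, 216.3], [517.2, 232.4]]
H side [[417.1, 200.2], [421.3, 185.2], [510.0, 231.8], [515.2, 214.2]]
blade side tip [[621.1, 246.0], [612.1, 272.4]]
blade side root [[528.3, 216.3], [572.0, 231.1]]
blade scene [[576.0, 229.1], [564.7, 254.7], [529.1, 211.7], [518.6, 238.0]]
base side [[561.3, -125.0], [608.9, -199.8], [700.3, -143.5], [652.2, -68.0]]
base scene [[560.7, -127.0], [652.0, -71.6], [699.5, -147.9]]
rail side near(-y) top [[577.3, -127.5], [611.7, -180.4], [629.8, -173.3]]
rail side far top [[630.3, -98.9], [663.2, -150.3], [684.6, -136.8]]
edge side far [[654.5, -81.5], [688.2, -136.8], [681.8, -141.0], [648.3, -87.2]]
edge scene [[607.9, -191.6], [573.1, -135.6], [579.7, -129.9], [615.3, -185.9]]
rail scene upper [[629.9, -172.7], [595.9, -118.1]]
rail scene lower [[690.6, -137.3], [653.6, -81.7]]
jar side [[607.7, 10.7]]
jar scene [[606.1, 6.0]]
```

```bash
cat > plan.py <<'E'
from h import *
import sys
# usage: plan.py X Y Z yawdeg(tool z axis heading) -> shift in tool axes (cm), spin
X,Y,Z,yaw=map(float,sys.argv[1:5])
T=pose(); R=T[:3,:3]
d=R.T@(np.array([X,Y,Z])-T[:3,3])/10
h=np.degrees(np.arctan2(R[1,2],R[0,2]))
# +spin about tool x (down) turns heading by -spin
e=(yaw-h+180)%360-180
print("tcp",T[:3,3].round(1),"xaxis",R[:,0].round(4),"z heading",h.round(2),"dx,dy,dz cm",d.round(2),"spin",np.radians(-e).round(3))
E
python3 plan.py 500 219 120 19; python3 - <<'E'
from h import *
S=cap("scene")
print(ray(S,[(430,200),(396,250),(424,200),(404,248)],40)[:,:2].round(0), sensors.get_obs()["joint_positions"])
E
```

```text
tcp [237.1 468.3 226.6] xaxis [-1.e-04 -2.e-04 -1.e+00] z heading -26.86 dx,dy,dz cm [ 10.66 -10.37  34.71] spin -0.8
[[276. 364.]
 [469. 353.]
 [285. 351.]
 [453. 366.]] [ 9.55961116e-01  3.42115252e-01  1.52423590e+00 -1.03841750e-05
  1.27539647e+00 -1.45984684e-01]
```

```bash
python3 -m crank '[{"dx":1,"dy":-1,"dz":3.5,"spin":-0.08},{"dx":2,"dy":-2,"dz":7,"spin":-0.16},{"dx":3,"dy":-3,"dz":10.5,"spin":-0.24},{"dx":3.5,"dy":-4,"dz":14,"spin":-0.32},{"dx":4,"dy":-5,"dz":17.5,"spin":-0.4},{"dx":4.5,"dy":-6,"dz":21,"spin":-0.48},{"dx":5,"dy":-7,"dz":24.5,"spin":-0.56},{"dx":6,"dy":-8,"dz":28,"spin":-0.64},{"dx":7,"dy":-9.4,"dz":31.5,"spin":-0.72},{"dx":7.7,"dy":-10.4,"dz":34.7,"spin":-0.8},{"dx":7.7,"dy":-10.4,"dz":34.7,"spin":-0.8},{"dx":7.7,"dy":-10.4,"dz":34.7,"spin":-0.8},{"dx":7.7,"dy":-10.4,"dz":34.7,"spin":-0.8}]' 60
python3 plan.py 500 219 120 19; python3 - <<'E'
from h import *
c=cap("wrist"); cv2.imwrite("pics/w1.png",c["frame"])
print(proj(c,[(476,211,47),(616.6,259.2,3),(593,247,6)]), sensors.get_obs()["joint_positions"])
E
```

```text
time: 1.48
tool_pos: [499.5, 219.0, 149.7]
tcp_rot: [2.35, 1.57, 2.68]
contact_force: [-0.2, -0.4, -0.0]
grip_width: 55.0
tcp [499.5 219.  149.7] xaxis [-6.e-04  3.e-04 -1.e+00] z heading 18.89 dx,dy,dz cm [ 2.97 -0.02  0.05] spin -0.002
[[280.50010286 178.89684502]
 [280.54781988 319.48393601]
 [276.46506784 297.31955765]] [ 2.73472814e-01  4.51016070e-01  1.58071713e+00  4.02434627e-04
  1.10994341e+00 -1.62850111e+00]
```

View pics/w1.png

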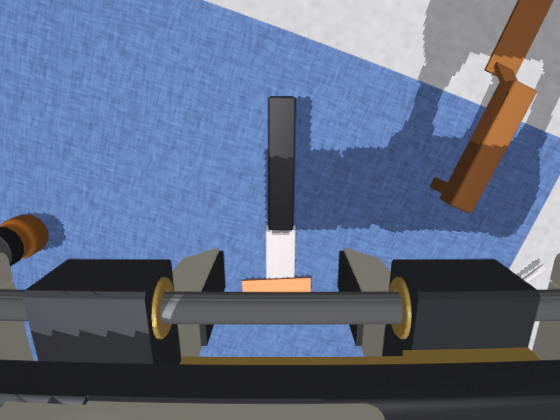

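The wrist view shows the handle straight down the picture, at columns 268–296 and rows 97–230, so it's lined up with the tool. A quick refinement before descending.

```bash
python3 - <<'E'
from h import *
c=cap("wrist"); T=pose()
for p,z in(([(268.5,97.5),(295.5,97.5),(267.5,230),(294,230)],47),([(267,262),(295,262),(242,281),(310.5,279)],4)):
    w=ray(c,p,z); t=(w-T[:3,3])@T[:3,:3]; print(w[:,:2].round(1).tolist(), t[:,1:].round(1).tolist())
E
```

```text
[[423.6, 184.5], [417.4, 202.5], [517.2, 215.0], [510.5, 234.5]] [[-8.7, -83.0], [10.3, -83.0], [-10.4, 15.5], [10.2, 15.5]]
[[561.9, 227.8], [553.4, 252.4], [588.2, 211.6], [565.1, 272.1]] [[-12.9, 61.9], [13.1, 61.9], [-36.8, 81.5], [27.9, 79.4]]
```

```bash
python3 -m crank '[{"dx":1.5},{"dx":3.5},{"dx":5.5},{"dx":7.5},{"dx":9.5},{"dx":11},{"dx":12},{"dx":12.7},{"dx":13.1},{"dx":13.2},{"dx":13.2},{"dx":13.2}]' && python3 -m crank '[{"dx":0},{"dx":0},{"dx":0},{"dx":0},{"dx":0},{"dx":0},{"dx":0},{"dx":0}]' 0
python3 plan.py 500 219 90 19
```

```text
tcp [499.1 219.8 150.1] xaxis [ 3.e-04  4.e-04 -1.e+00] z heading 19.02 dx,dy,dz cm [ 6.01 -0.1   0.06] spin 0.0invalid input at $[0]: expected keys dx, dy, dz, spin
```

Every row needs all four keys.

```bash
python3 -m crank '[{"dx":1.5,"dy":0,"dz":0,"spin":0},{"dx":3.5,"dy":0,"dz":0,"spin":0},{"dx":5.5,"dy":0,"dz":0,"spin":0},{"dx":7.5,"dy":0,"dz":0,"spin":0},{"dx":9.5,"dy":0,"dz":0,"spin":0},{"dx":11,"dy":0,"dz":0,"spin":0},{"dx":12,"dy":0,"dz":0,"spin":0},{"dx":12.7,"dy":0,"dz":0,"spin":0},{"dx":13.1,"dy":0,"dz":0,"spin":0},{"dx":13.2,"dy":0,"dz":0,"spin":0},{"dx":13.2,"dy":0,"dz":0,"spin":0},{"dx":13.2,"dy":0,"dz":0,"spin":0}]' && python3 -m crank '[{"dx":0,"dy":0,"dz":0,"spin":0},{"dx":0,"dy":0,"dz":0,"spin":0},{"dx":0,"dy":0,"dz":0,"spin":0},{"dx":0,"dy":0,"dz":0,"spin":0},{"dx":0,"dy":0,"dz":0,"spin":0},{"dx":0,"dy":0,"dz":0,"spin":0},{"dx":0,"dy":0,"dz":0,"spin":0},{"dx":0,"dy":0,"dz":0,"spin":0},{"dx":0,"dy":0,"dz":0,"spin":0},{"dx":0,"dy":0,"dz":0,"spin":0}]' 0
python3 plan.py 500 219 90 19
```

```text
time: 2.58
tool_pos: [500.3, 219.1, 18.5]
tcp_rot: [-0.023, 1.569, 0.308]
contact_force: [-0.3, -0.0, -0.4]
grip_width: 55.0
time: 3.42
tool_pos: [499.8, 218.8, 17.8]
tcp_rot: [-0.199, 1.571, 0.133]
contact_force: [0.3, -0.7, 0.6]
grip_width: 20.3
tcp [499.8 218.8  17.8] xaxis [ 1.e-04  0.e+00 -1.e+00] z heading 18.98 dx,dy,dz cm [-7.22  0.01  0.02] spin -0.0
```

Gripped at 20.3 mm. Next is a slow lift of 75 mm.

```bash
python3 -m crank '[{"dx":-0.1,"dy":0,"dz":0,"spin":0},{"dx":-0.3,"dy":0,"dz":0,"spin":0},{"dx":-0.6,"dy":0,"dz":0,"spin":0},{"dx":-1,"dy":0,"dz":0,"spin":0},{"dx":-1.5,"dy":0,"dz":0,"spin":0},{"dx":-2,"dy":0,"dz":0,"spin":0},{"dx":-2.5,"dy":0,"dz":0,"spin":0},{"dx":-3,"dy":0,"dz":0,"spin":0},{"dx":-3.5,"dy":0,"dz":0,"spin":0},{"dx":-4,"dy":0,"dz":0,"spin":0},{"dx":-4.5,"dy":0,"dz":0,"spin":0},{"dx":-5,"dy":0,"dz":0,"spin":0},{"dx":-5.5,"dy":0,"dz":0,"spin":0},{"dx":-6,"dy":0,"dz":0,"spin":0},{"dx":-6.5,"dy":0,"dz":0,"spin":0},{"dx":-6.9,"dy":0,"dz":0,"spin":0},{"dx":-7.2,"dy":0,"dz":0,"spin":0},{"dx":-7.4,"dy":0,"dz":0,"spin":0},{"dx":-7.5,"dy":0,"dz":0,"spin":0},{"dx":-7.5,"dy":0,"dz":0,"spin":0}]'
python3 - <<'E'
from h import *
for n,(x,y,w,h) in(("scene",(280,170,120,120)),("side",(190,90,140,110))):
    c=cap(n); cv2.imwrite(f"pics/{n}_l.png",cv2.resize(c["frame"][y:y+h,x:x+w],None,fx=5,fy=5,interpolation=cv2.INTER_CUBIC))
    hsv=cv2.cvtColor(c["frame"],cv2.COLOR_BGR2HSV); m=cv2.inRange(hsv,(5,120,150),(20,255,255))
    for cn in cv2.findContours(m,0,1)[0]:
        if cv2.contourArea(cn)>100: print(n,cv2.minAreaRect(ray(c,cn.reshape(-1,2),81)[:,:2].astype(np.float32)))
c=cap("wrist"); cv2.imwrite("pics/w2.png",c["frame"])
E
```

```text
time: 5.08
tool_pos: [499.8, 218.8, 92.9]
tcp_rot: [0.179, 1.571, 0.51]
contact_force: [0.6, 0.1, -2.6]
grip_width: 20.1
scene ((592.8828735351562, 246.37322998046875), (41.09149169921875, 62.595436096191406), 21.11339569091797)
scene ((701.6824951171875, -447.5631103515625), (149.72767639160156, 78.4592514038086), 17.00223159790039)
side ((652.9142456054688, -507.2762451171875), (149.8876495361328, 79.20844268798828), 17.324251174926758)
side ((814.9482421875, 838.6395263671875), (135.36839294433594, 84.43364715576172), 8.85419750213623)
```

View pics/scene_l.png

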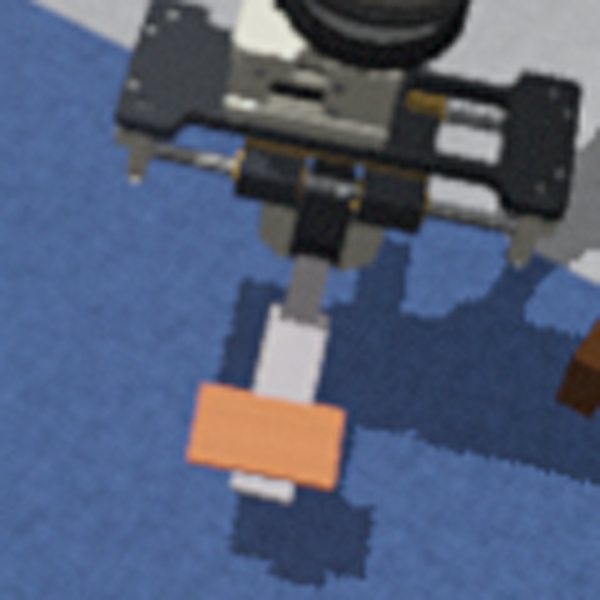

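View pics/side_l.png

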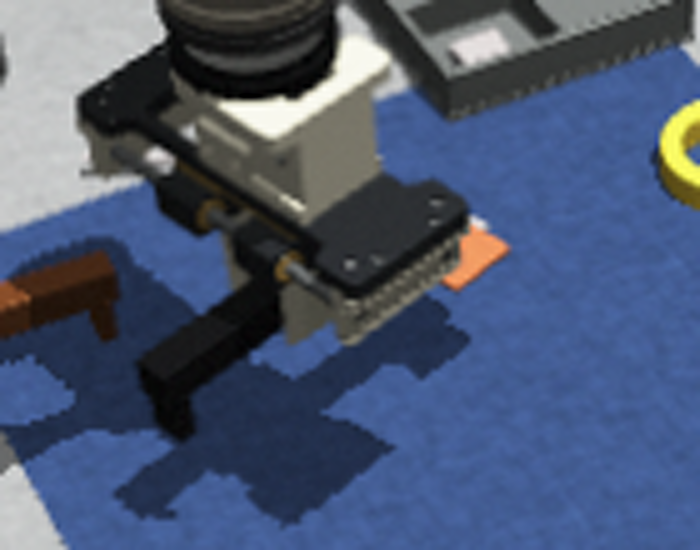

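View pics/w2.png

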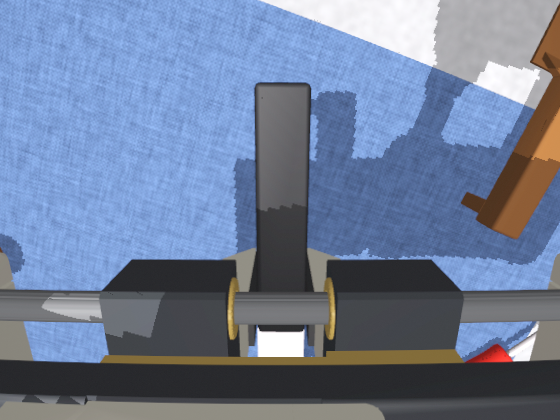

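Lifted level, with the plate still in place on the blade. Jig centre is about (630,-135) at yaw -57.8°. I'll do the carry in two legs.

```bash
python3 plan.py 540 84 93 -19.5;python3 plan.py 580.4 -51.6 93 -57.8
```

```text
tcp [499.6 218.8  92.5] xaxis [-4.e-04 -1.e-04 -1.e+00] z heading 18.98 dx,dy,dz cm [ -0.05 -14.06  -0.56] spin 0.672
tcp [499.6 218.8  92.5] xaxis [-4.e-04 -1.e-04 -1.e+00] z heading 18.98 dx,dy,dz cm [ -0.05 -28.2   -1.15] spin 1.34
```

```bash
python3 -m crank '[{"dx":0,"dy":-0.14,"dz":0,"spin":0.007},{"dx":0,"dy":-0.4,"dz":0,"spin":0.02},{"dx":0,"dy":-1,"dz":0,"spin":0.047},{"dx":0,"dy":-1.7,"dz":-0.1,"spin":0.08},{"dx":0,"dy":-2.45,"dz":-0.1,"spin":0.117},{"dx":0,"dy":-3.2,"dz":-0.1,"spin":0.154},{"dx":0,"dy":-4,"dz":-0.15,"spin":0.19},{"dx":0,"dy":-4.8,"dz":-0.2,"spin":0.228},{"dx":0,"dy":-5.55,"dz":-0.2,"spin":0.265},{"dx":0,"dy":-6.3,"dz":-0.25,"spin":0.302},{"dx":0,"dy":-7.1,"dz":-0.3,"spin":0.339},{"dx":0,"dy":-7.9,"dz":-0.3,"spin":0.376},{"dx":0,"dy":-8.65,"dz":-0.35,"spin":0.413},{"dx":0,"dy":-9.4,"dz":-0.4,"spin":0.45},{"dx":0,"dy":-10.2,"dz":-0.4,"spin":0.487},{"dx":0,"dy":-11,"dz":-0.45,"spin":0.524},{"dx":0,"dy":-11.8,"dz":-0.5,"spin":0.561},{"dx":0,"dy":-12.5,"dz":-0.5,"spin":0.598},{"dx":0,"dy":-13.3,"dz":-0.55,"spin":0.635},{"dx":0,"dy":-14.06,"dz":-0.56,"spin":0.672}]';python3 plan.py 580.4 -51.6 93 -57.8
```

```text
time: 6.9
tool_pos: [540.4, 83.3, 92.7]
tcp_rot: [1.126, 1.571, 0.781]
contact_force: [0.6, -0.0, -1.7]
grip_width: 19.7
tcp [540.4  83.3  92.7] xaxis [ 0.  0. -1.] z heading -19.74 dx,dy,dz cm [ -0.03 -11.34   8.32] spin 0.664
```

```bash
python3 -m crank '[{"dx":0,"dy":-0.6,"dz":0.45,"spin":0.036},{"dx":0,"dy":-1.25,"dz":0.9,"spin":0.073},{"dx":0,"dy":-1.9,"dz":1.4,"spin":0.11},{"dx":0,"dy":-2.5,"dz":1.85,"spin":0.146},{"dx":0,"dy":-3.1,"dz":2.3,"spin":0.183},{"dx":0,"dy":-3.75,"dz":2.75,"spin":0.219},{"dx":0,"dy":-4.4,"dz":3.2,"spin":0.256},{"dx":0,"dy":-5,"dz":3.65,"spin":0.292},{"dx":0,"dy":-5.6,"dz":4.1,"spin":0.329},{"dx":0,"dy":-6.25,"dz":4.6,"spin":0.365},{"dx":0,"dy":-6.85,"dz":5.05,"spin":0.402},{"dx":0,"dy":-7.5,"dz":5.5,"spin":0.438},{"dx":0,"dy":-8.1,"dz":5.95,"spin":0.475},{"dx":0,"dy":-8.7,"dz":6.4,"spin":0.511},{"dx":0,"dy":-9.35,"dz":6.85,"spin":0.548},{"dx":0,"dy":-9.95,"dz":7.3,"spin":0.584},{"dx":0,"dy":-10.5,"dz":7.7,"spin":0.617},{"dx":0,"dy":-11,"dz":8.05,"spin":0.644},{"dx":0,"dy":-11.25,"dz":8.25,"spin":0.658},{"dx":0,"dy":-11.34,"dz":8.32,"spin":0.664}]'
python3 -m crank '[{"dx":0,"dy":0,"dz":0,"spin":0},{"dx":0,"dy":0,"dz":0,"spin":0},{"dx":0,"dy":0,"dz":0,"spin":0}]'
python3 plan.py 580.4 -51.6 93 -57.8
python3 - <<'E'
from h import *
T=pose()
for n,(x,y,w,h) in(("scene",(150,140,130,110)),("side",(290,170,140,110))):
    c=cap(n); s=5; cv2.imwrite(f"pics/{n}_j.png",cv2.resize(c["frame"][y:y+h,x:x+w],None,fx=s,fy=s,interpolation=cv2.INTER_CUBIC))
    hsv=cv2.cvtColor(c["frame"],cv2.COLOR_BGR2HSV); m=cv2.inRange(hsv,(5,120,150),(20,255,255))
    for cn in cv2.findContours(m,0,1)[0]:
        r=cv2.minAreaRect(ray(c,cn.reshape(-1,2),81)[:,:2].astype(np.float32))
        if cv2.contourArea(cn)>60 and abs(r[0][0]-630)<80 and abs(r[0][1]+135)<80: print(n,r)
c=cap("wrist"); cv2.imwrite("pics/w3.png",c["frame"])
E
```

```text
time: 8.57
tool_pos: [580.9, -51.2, 92.7]
tcp_rot: [1.568, 1.571, 0.561]
contact_force: [-0.8, -0.3, -2.7]
grip_width: 19.7
time: 8.82
tool_pos: [580.6, -50.3, 92.7]
tcp_rot: [2.992, 1.571, 1.987]
contact_force: [-0.2, -0.1, -2.7]
grip_width: 19.6
tcp [580.6 -50.3  92.7] xaxis [-1.e-04  2.e-04 -1.e+00] z heading -57.54 dx,dy,dz cm [-0.03 -0.09  0.1 ] spin 0.005
scene ((630.4319458007812, -136.0839080810547), (62.98487091064453, 37.612464904785156), 36.09904098510742)
side ((628.1471557617188, -134.52577209472656), (63.71049499511719, 40.0904541015625), 35.306644439697266)
```

View pics/scene_j.png

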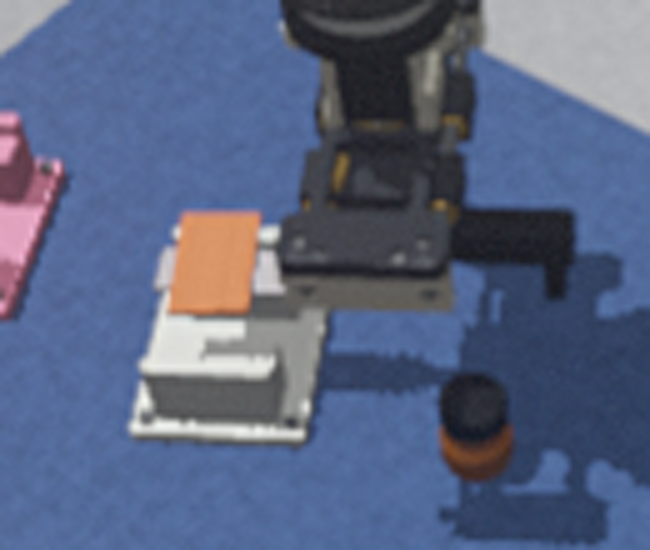

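View pics/side_j.png

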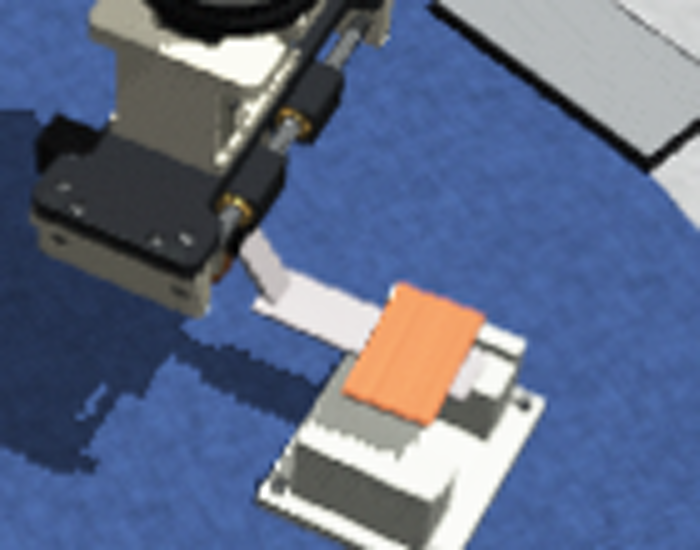

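The plate is centred over the jig at about (629,-135), 3° off square, and the blade sits over the channel. Lowering 40 mm.

```bash
python3 -m crank '[{"dx":0.2,"dy":-0.05,"dz":0,"spin":0},{"dx":0.5,"dy":-0.05,"dz":0,"spin":0},{"dx":0.8,"dy":-0.05,"dz":0,"spin":0},{"dx":1.1,"dy":-0.05,"dz":0,"spin":0},{"dx":1.4,"dy":-0.05,"dz":0,"spin":0},{"dx":1.7,"dy":-0.05,"dz":0,"spin":0},{"dx":2,"dy":-0.05,"dz":0,"spin":0},{"dx":2.3,"dy":-0.05,"dz":0,"spin":0},{"dx":2.5,"dy":-0.05,"dz":0,"spin":0},{"dx":2.7,"dy":-0.05,"dz":0,"spin":0},{"dx":2.9,"dy":-0.05,"dz":0,"spin":0},{"dx":3.1,"dy":-0.05,"dz":0,"spin":0},{"dx":3.3,"dy":-0.05,"dz":0,"spin":0},{"dx":3.5,"dy":-0.05,"dz":0,"spin":0},{"dx":3.7,"dy":-0.05,"dz":0,"spin":0},{"dx":3.85,"dy":-0.05,"dz":0,"spin":0},{"dx":4,"dy":-0.05,"dz":0,"spin":0},{"dx":4,"dy":-0.05,"dz":0,"spin":0},{"dx":4,"dy":-0.05,"dz":0,"spin":0}]'
python3 - <<'E'
from h import *
for n,(x,y,w,h) in(("scene",(150,140,130,110)),("side",(290,170,140,110))):
    c=cap(n); s=5; cv2.imwrite(f"pics/{n}_k.png",cv2.resize(c["frame"][y:y+h,x:x+w],None,fx=s,fy=s,interpolation=cv2.INTER_CUBIC))
    hsv=cv2.cvtColor(c["frame"],cv2.COLOR_BGR2HSV); m=cv2.inRange(hsv,(5,120,150),(20,255,255))
    for cn in cv2.findContours(m,0,1)[0]:
        r=cv2.minAreaRect(ray(c,cn.reshape(-1,2),48)[:,:2].astype(np.float32))
        if cv2.contourArea(cn)>60 and abs(r[0][0]-630)<80 and abs(r[0][1]+135)<80: print(n,r)
E
```

```text
time: 10.55
tool_pos: [580.3, -50.9, 52.7]
tcp_rot: [2.045, 1.571, 1.04]
contact_force: [-0.5, 0.1, -2.0]
grip_width: 20.3
scene ((630.2565307617188, -136.75491333007812), (56.13803482055664, 38.107948303222656), 34.51897048950195)
side ((627.2945556640625, -135.0446014404297), (62.740848541259766, 40.43800354003906), 34.88526153564453)
```

View pics/scene_k.png

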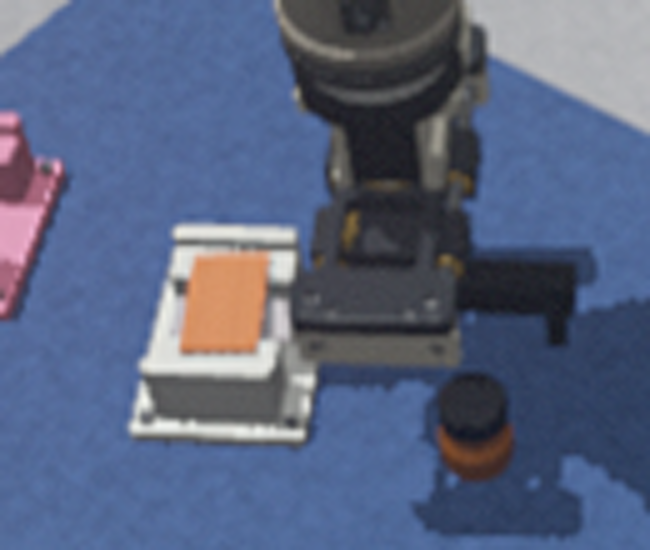

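View pics/side_k.png

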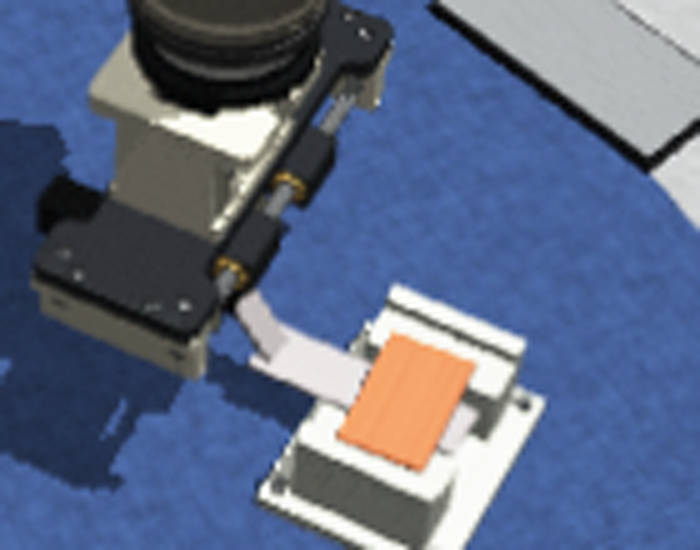

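Both views show the plate flat on the rails, and the measured load fell by 0.7 N, which matches the plate's weight. Now drawing the lifter straight back.

```bash
python3 -m crank '[{"dx":0,"dy":0,"dz":-0.1,"spin":0},{"dx":0,"dy":0,"dz":-0.3,"spin":0},{"dx":0,"dy":0,"dz":-0.7,"spin":0},{"dx":0,"dy":0,"dz":-1.3,"spin":0},{"dx":0,"dy":0,"dz":-2.1,"spin":0},{"dx":0,"dy":0,"dz":-3.1,"spin":0},{"dx":0,"dy":0,"dz":-4.1,"spin":0},{"dx":0,"dy":0,"dz":-5.1,"spin":0},{"dx":0,"dy":0,"dz":-6.1,"spin":0},{"dx":0,"dy":0,"dz":-7.2,"spin":0},{"dx":0,"dy":0,"dz":-8.4,"spin":0},{"dx":0,"dy":0,"dz":-9.6,"spin":0},{"dx":0,"dy":0,"dz":-10.8,"spin":0},{"dx":0,"dy":0,"dz":-12,"spin":0},{"dx":0,"dy":0,"dz":-13.2,"spin":0},{"dx":0,"dy":0,"dz":-14.4,"spin":0},{"dx":0,"dy":0,"dz":-15.6,"spin":0},{"dx":0,"dy":0,"dz":-16.5,"spin":0},{"dx":0,"dy":0,"dz":-17,"spin":0},{"dx":0,"dy":0,"dz":-17,"spin":0}]'
python3 - <<'E'
from h import *
for n in("scene","side"):
    c=cap(n); cv2.imwrite(f"pics/{n}_m.png",c["frame"])
    hsv=cv2.cvtColor(c["frame"],cv2.COLOR_BGR2HSV); m=cv2.inRange(hsv,(5,120,150),(20,255,255))
    for cn in cv2.findContours(m,0,1)[0]:
        r=cv2.minAreaRect(ray(c,cn.reshape(-1,2),48)[:,:2].astype(np.float32))
        if cv2.contourArea(cn)>60 and abs(r[0][0]-630)<80 and abs(r[0][1]+135)<80: print(n,r)
c=cap("wrist"); cv2.imwrite("pics/w4.png",c["frame"])
E
python3 plan.py 490 93 18 -57.8
```

```text
time: 12.32
tool_pos: [488.5, 93.5, 52.7]
tcp_rot: [-2.539, 1.57, 2.74]
contact_force: [-0.5, -0.4, -1.2]
grip_width: 19.8
scene ((630.389892578125, -136.94879150390625), (56.13803482055664, 40.092464447021484), 34.51897048950195)
side ((627.3154296875, -135.1420135498047), (62.76739501953125, 40.43193054199219), 35.221405029296875)
tcp [489.5  92.4  52.8] xaxis [ 6.e-04 -0.e+00 -1.e+00] z heading -57.58 dx,dy,dz cm [ 3.48  0.07 -0.03] spin 0.004
```

View pics/scene_m.png

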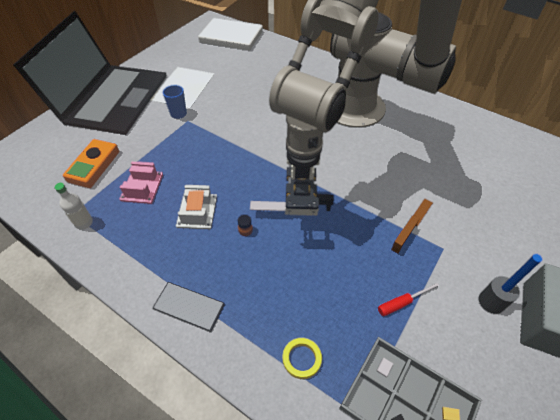

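View pics/side_m.png

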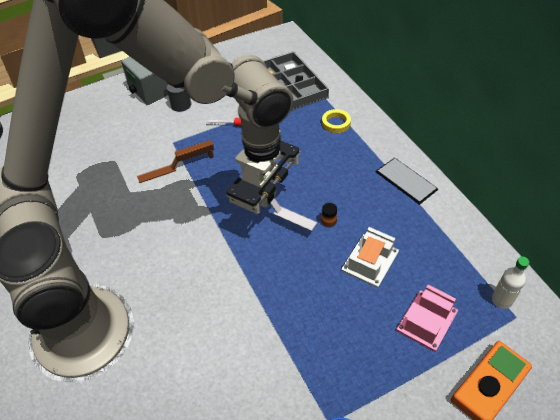

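The plate stayed put, and the lifter's tip, the jar and the jig are all clear of each other. Setting the lifter down (exactly 35 mm), then opening.

```bash
python3 -m crank '[{"dx":0.3,"dy":0,"dz":0,"spin":0},{"dx":0.7,"dy":0,"dz":0,"spin":0},{"dx":1.1,"dy":0,"dz":0,"spin":0},{"dx":1.5,"dy":0,"dz":0,"spin":0},{"dx":1.9,"dy":0,"dz":0,"spin":0},{"dx":2.2,"dy":0,"dz":0,"spin":0},{"dx":2.5,"dy":0,"dz":0,"spin":0},{"dx":2.8,"dy":0,"dz":0,"spin":0},{"dx":3,"dy":0,"dz":0,"spin":0},{"dx":3.15,"dy":0,"dz":0,"spin":0},{"dx":3.3,"dy":0,"dz":0,"spin":0},{"dx":3.4,"dy":0,"dz":0,"spin":0},{"dx":3.5,"dy":0,"dz":0,"spin":0},{"dx":3.5,"dy":0,"dz":0,"spin":0},{"dx":3.5,"dy":0,"dz":0,"spin":0}]'
python3 -m crank '[{"dx":0,"dy":0,"dz":0,"spin":0},{"dx":0,"dy":0,"dz":0,"spin":0},{"dx":0,"dy":0,"dz":0,"spin":0},{"dx":0,"dy":0,"dz":0,"spin":0},{"dx":0,"dy":0,"dz":0,"spin":0},{"dx":0,"dy":0,"dz":0,"spin":0}]' 55
python3 -m crank '[{"dx":-0.3,"dy":0,"dz":0,"spin":0},{"dx":-0.8,"dy":0,"dz":0,"spin":0},{"dx":-1.5,"dy":0,"dz":0,"spin":0},{"dx":-2.5,"dy":0,"dz":0,"spin":0},{"dx":-4,"dy":0,"dz":0,"spin":0},{"dx":-5.5,"dy":0,"dz":0,"spin":0},{"dx":-7,"dy":0,"dz":0,"spin":0},{"dx":-9,"dy":0,"dz":0,"spin":0},{"dx":-11,"dy":0,"dz":0,"spin":0},{"dx":-13,"dy":0,"dz":0,"spin":0},{"dx":-15,"dy":0,"dz":0,"spin":0},{"dx":-15,"dy":0,"dz":0,"spin":0},{"dx":-15,"dy":0,"dz":0,"spin":0}]'
python3 - <<'E'
from h import *
for n in("scene","side","wrist"):
    c=cap(n); cv2.imwrite(f"pics/{n}_n.png",c["frame"])
E
cd pics; python3 -c "
import cv2
a=cv2.imread('side_n.png')[130:290,190:420];cv2.imwrite('sn.png',cv2.resize(a,None,fx=3.4,fy=3.4,interpolation=2))"
```

```text
time: 13.72
tool_pos: [489.2, 92.6, 17.8]
tcp_rot: [1.405, 1.571, 0.4]
contact_force: [-0.4, -0.2, -0.2]
grip_width: 19.4
time: 14.22
tool_pos: [489.2, 92.6, 17.8]
tcp_rot: [1.448, 1.571, 0.443]
contact_force: [0.9, -0.1, 0.4]
grip_width: 50.0
time: 15.3
tool_pos: [489.7, 92.6, 169.4]
tcp_rot: [1.059, 1.567, 0.054]
contact_force: [0.8, 0.3, -0.9]
grip_width: 50.3
```

View pics/sn.png

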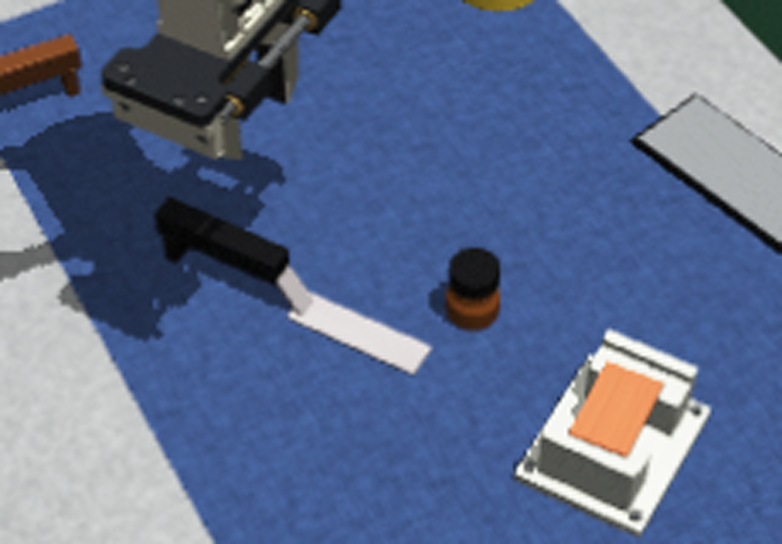

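View pics/wrist_n.png

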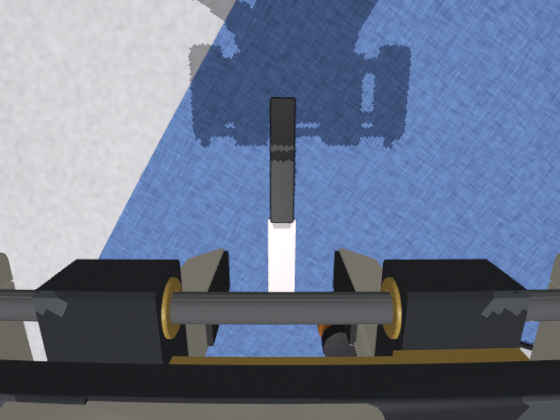

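The lifter stands level on the bench and free of the gripper. The plate is flat on both rails between the raised edges, and the jar is upright. Handing in.

```bash
python3 -c "
from plant import bot
print(bot.close_job())"
```

```text
the job is handed in; nothing more can be done
None
```

The plate is lying on the jig and the lifter is standing back on the bench. I handed the job in at about 15.5 s; the hand-in gives no verdict.

**What I did:** I gripped the lifter by its handle, raised it 75 mm and carried the plate over to the grey-white jig. I lowered the blade between the rails, drew it straight out 170 mm, then set the lifter down and let go.

**Last checks:**
- **Plate:** the pictures show it flat on both rail tops between the raised edges. Its centre measured about 1–3 mm from the jig centre in each of the two fixed views, and it is about 3° off square. When it was set down the measured load fell by about 0.7 N, its weight.
- **Lifter:** it looks level on the bench. It was set down at the same tool height as when it was picked up, and it is well clear of the jig.
- **Jar and screwdriver:** the jar is upright and looks unmoved. The screwdriver also looked unmoved, last seen just before the lifter was set down. I judged both by eye only.

**Disagreements:** the two fixed cameras differed by 2–3 mm on where the plate is, roughly the calibration error. One gripper command was refused because its rows lacked keys; nothing moved, and I sent it again.

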